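Refit the grinder's cone burr and check that it rocks free

ROBOT

A 7-joint arm with a two-finger parallel gripper is mounted at the origin on the work surface. World frame = base frame: x ahead of the robot, y to its left, z up, the work surface at z = 0. Lengths are in m, angles in degrees, forces in N, time in s.
With the tool pointing down it reaches from about 0.35 to 0.775 m from the base axis. Payload 3.1 kg.
Tool frame: the origin (TCP) lies on the centre line of the jaws, within the pads' length; the fingertips stand 17 mm ahead of it and the grasp point (between the pads) lies 2 mm behind it (robot.tip_reach is the distance from the TCP to the fingertips, in m); z points along the fingers, y is the direction in which the jaws open and shut (so a half turn about z gives the same grasp; the last joint's range is limited). The gripper opens to 85 mm and grips with 20 to 120 N. Pads are 22 mm wide; open, the fingers measure 114 mm over their backs; the gripper's body (76 mm by 85 mm) begins 54 mm behind the grasp point. The pads swing forward as they close: fully open they stand 13 mm farther back than shut.
Start: joints at [69.059, 17.813, 0.802, 86.603, -0.252, 75.585, -1.558], TCP at [0.175, -0.521, 0.248] pointing down, gripper open.
Joint ranges: [-154.91, 154.91], [-16.99, 109.72], [-72.82, 74.43], [7.12, 147.25], [-82.49, 262.49], [11.32, 116.49], [-174.64, 174.64]. Speed limits (degrees/s): [159.86, 159.86, 180, 180, 180, 180, 180].

INTERFACE

Orientations are given as [roll, pitch, yaw] about the fixed x, y, z axes, in that order (R = Rz(yaw) Ry(pitch) Rx(roll)).
In Python, from station import robot, fingers, vision, workorder, recognise gives the robot as it stands. Calls block until the motion is done:
- robot.move_to(position, orientation): joint-space move of the TCP to a pose.
- robot.line_to(position, orientation=None, velocity=0.15, f_stop=None): straight line of the TCP; orientation=None keeps the orientation; velocity is the mean speed in m/s. With f_stop (N) it stops when the force on the tool has changed by that much, and returns True; else False.
- robot.move_j(angles): joint-space move.
- fingers.gripper_to(opening, force=None): opening from 0.0 (shut) to 1.0 (fully open); force is the grip in N (None keeps the last); returns when the fingers have stopped.
- robot.pause(seconds).
- robot.inverse_kinematics(position, orientation): joint angles nearest the present ones, or None.
- vision.grab_frame(name): name is "scene" or "side" or "wrist"; returns the picture (420x560x3 uint8, red, green, blue); there is no depth.
- vision.calibration(name): a dict with "mtx" (3x3 intrinsics, pixels), "extrinsics" (4x4, takes a point from world to camera coordinates); the wrist camera has in their place "T_tool_cam" (4x4, takes a point from camera to tool coordinates, whose origin is the TCP and whose axes are the flange's). Camera axes: x right, y up, looking along -z (the intrinsics and any distortion apply to the point x, -y, -z); pixel columns grow to the right and rows downward; lengths in m; the calibration is good to about 2 mm. A picture is of the moment at which its call begins: read the wrist's pose just before it. calibration takes no time and is no camera call.
A pose or a line that the arm cannot do raises robot.PlanningError and nothing moves.
- workorder.close_job(): hands the job in, once; it reports no verdict.
Trained networks look in the newest picture that a camera, given by its name, has taken for a name from the list of things; names that differ only in an ending like _2 or _b are one class to them, and where a whole thing is asked for, a point or a joint stands for the part that bears it (a point fixed in the world has none). Each returns a list of dicts, best first, with "p" (0 to 1); they miss things now and then, are a little off and sometimes report something else, mostly with a low value. They report only what shows in the picture. A call takes as long as a camera call. They do not tell look-alikes from the thing itself.
- recognise(label, camera): "rect" ([centre column, centre row, width, height] in pixels, round what is visible of it).
Readings, each from a call of its own:
- robot.current_time_s(): time.
- robot.current_joint_positions(): joint angles.
- robot.current_dq(): joint speeds.
- robot.current_joint_torque(): joint torques, N m.
- robot.current_tool_pos(): TCP position.
- robot.current_eef_rot(): TCP orientation.
- robot.current_contact_force(): force on the tool from outside, world axes, zero at the start.
- robot.current_torque(): the same for the moment, N m.
- robot.current_finger_gap(): opening from 0.0 (shut) to 1.0 (fully open).
Only numpy, scipy, OpenCV 4.12 (cv2) and the standard library are available. Lean on these libraries where they do the work, as an engineer would, in place of code of your own. Each camera call takes 0.05 s, during which the arm holds its last target. There are 200 camera calls.

TASK

Put the clean bright-steel cone burr with the brass spindle back into the grinder's blue burr cup, lowering it in (not dropping it) until it stands upright and fully home. Then check that it is not wedged: while it stays in the cup, rock it over by about ten degrees to any side, and leave it standing free, upright and fully home in the cup. Leave the worn dark burr and the coffee tamper where they stand.

Things in the scene. Friction and masses are not known exactly. Their poses are not given: they have to be found in the camera images.
- cone: Clean cone burr to fit: bright ridged steel, standing on its narrow end. Origin: centre of its flat foot, z up along the spindle. Foot 28 mm across, widening evenly to 68 mm at 32 mm height; flat top at 34 mm. Brass spindle, 18 mm thick, from 34 to 90 mm above the foot (collar 30 mm across up to 38 mm): hold it there. Round, yaw is irrelevant. Loose, 0.3 to 0.6 kg.
- cup_seat (a point): Centre of the burr cup's inner floor, where the foot rests; 12 mm above the table. Cup fixed, z up: blue ribbed ring 100 mm across, dark flange 120 mm, rim 42 mm above the table. Tapered bore, open on top: 32 mm wide at the floor, 80 mm at the rim, so the seated cone has room to rock about 9 degrees; further, it rides a few mm up the wall. Let go leaning, it usually falls upright.
- worn_cone: The worn cone burr, to be left alone: same shape and size as the clean one but dark brown with a black spindle. Stands on its foot on the table; origin at the centre of the foot, z up. Loose.
- tamper: A coffee tamper, to be left alone: flat steel disc 58 mm in diameter with a red rounded handle, 90 mm tall in all. Stands on its disc on the table; origin at the centre of its underside, z up. Loose.
Mind the look-alikes: they are no part of the job. What is shaped like the cone but orange, purple or turquoise is not meant.

How it is judged:
By the outcome, as a careful person would: the job done as asked, in the order asked, and still so for the second after the job is handed in, with the robot touching nothing.
It also fails if it takes over 50 s, if anything falls off the work surface, if the arm or the gripper's body presses on something with over 40 N, if the wrist force passes 120 N, or if a joint passes its speed limit or range.

## Working session

There is one attempt and no reset: what is moved stays moved. The work goes in short steps, each a Python script; the robot and the scene stay as the last script left them, time stands still between calls to the robot, and variables do not carry over. Pictures are saved under pics/ and viewed, on a budget of 10 in all, crops included, one or two more only if the job needs it, and the job is handed in when it is done.

```bash
ls; mkdir -p pics; python3 - <<'E'
from station import robot, fingers, vision, workorder, recognise
import cv2, numpy as np
a=vision.grab_frame("scene"); 
print([recognise(n,"scene")[:4] for n in ("cone","tamper")])
b=vision.grab_frame("side")
print([recognise(n,"side")[:4] for n in ("cone",)])
cv2.imwrite("pics/a.png",a[:,:,::-1]);cv2.imwrite("pics/b.png",b[:,:,::-1])
for n in("scene","side","wrist"):print(vision.calibration(n))
print(robot.current_eef_rot(),robot.current_time_s())
E
```

```text
pics
[[{'rect': [387.3, 285.9, 37.8, 34.5], 'p': 0.96}, {'rect': [322.7, 307.2, 41.2, 40.7], 'p': 0.73}, {'rect': [337.6, 256.9, 28.1, 35.6], 'p': 0.59}, {'rect': [389.6, 235.3, 36.2, 39.6], 'p': 0.59}], [{'rect': [249.9, 126.4, 22.8, 36.0], 'p': 0.65}]]
[[{'rect': [272.2, 292.1, 36.3, 45.3], 'p': 0.8}, {'rect': [201.6, 299.6, 40.8, 50.5], 'p': 0.79}, {'rect': [162.8, 250.6, 33.9, 43.3], 'p': 0.74}, {'rect': [231.5, 253.0, 36.8, 48.3], 'p': 0.61}]]
{'mtx': array([[471.31856202,   0.        , 280.59347275],
       [  0.        , 471.31856202, 205.63394323],
       [  0.        ,   0.        ,   1.        ]]), 'extrinsics': array([[-0.74253116,  0.66956526, -0.01816137,  0.39801351],
       [-0.49870815, -0.5345478 ,  0.68231139,  0.24280941],
       [ 0.44714388,  0.51569469,  0.73083605, -1.31582891],
       [ 0.        ,  0.        ,  0.        ,  1.        ]])}
{'mtx': array([[467.85140826,   0.        , 284.05488834],
       [  0.        , 467.85140826, 201.16570139],
       [  0.        ,   0.        ,   1.        ]]), 'extrinsics': array([[-0.85550469, -0.51773301, -0.00801646,  0.46421212],
       [ 0.32739085, -0.55284713,  0.76627363, -0.20360176],
       [-0.40115703,  0.65292617,  0.64246436, -0.79080356],
       [ 0.        ,  0.        ,  0.        ,  1.        ]])}
{'mtx': array([[304.01668526,   0.        , 280.29664278],
       [  0.        , 304.01668526, 208.17638262],
       [  0.        ,   0.        ,   1.        ]]), 'T_tool_cam': array([[ 1.07329751e-03,  9.64269076e-01,  2.64922624e-01,
         6.80849830e-02],
       [ 9.99999241e-01, -1.19517062e-03,  2.98839626e-04,
        -2.39283099e-04],
       [ 6.04789548e-04,  2.64922102e-01, -9.64269627e-01,
        -1.26333159e-01],
       [ 0.00000000e+00,  0.00000000e+00,  0.00000000e+00,
         1.00000000e+00]])}
[-1.79935581e+02  4.13092353e-03  1.85549171e+01] 0.25
```

View pics/a.png

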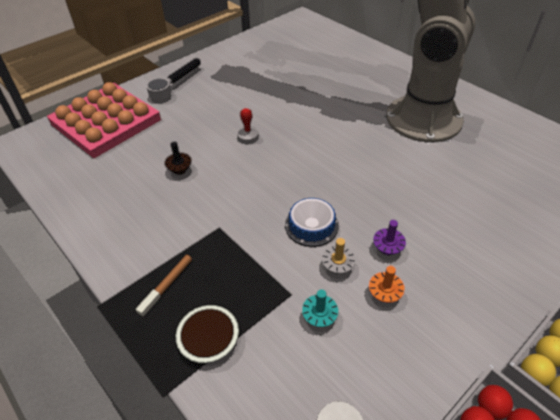

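View pics/b.png

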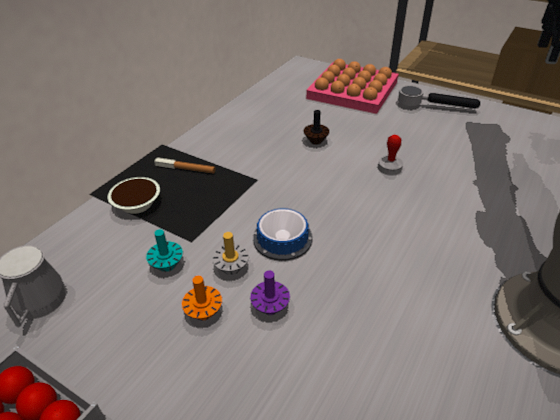

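Scene view: clean cone's brass spindle top is at (340,240) and the cup floor at (312,223). Side view: spindle top (229,234), cup floor (283,236). The purple, orange and turquoise decoys stand close by; the worn burr and the tamper are far off.

```bash
cat > h.py <<'E'
from station import robot, fingers, vision, workorder, recognise
import cv2, numpy as np
from scipy.spatial.transform import Rotation as R
def ray(name,px,pose=None):
    c=vision.calibration(name);K=c["mtx"]
    d=np.array([(px[0]-K[0,2])/K[0,0],-(px[1]-K[1,2])/K[1,1],-1.])
    if name=="wrist":
        p,rot=pose; T=np.eye(4);T[:3,:3]=R.from_euler("xyz",rot,degrees=True).as_matrix();T[:3,3]=p
        M=T@c["T_tool_cam"]
    else: M=np.linalg.inv(c["extrinsics"])
    return M[:3,3],M[:3,:3]@d
def at_z(name,px,z,pose=None):
    o,d=ray(name,px,pose); return (o+d*(z-o[2])/d[2])[:2]
def project(P,pose):
    c=vision.calibration("wrist");K=c["mtx"];T=np.eye(4);T[:3,:3]=R.from_euler("xyz",pose[1],degrees=True).as_matrix();T[:3,3]=pose[0]
    q=np.linalg.inv(T@c["T_tool_cam"])@np.r_[P,1]
    return K[0,2]+K[0,0]*q[0]/-q[2],K[1,2]+K[1,1]*q[1]/q[2]
E
python3 - <<'E'
from h import *
for n,s,d,z in [("cone",(340.5,240.5),(228.5,234.5),.09),("cupfloor",(312,223),(283,236),.012),("cuprim",(312.5,216),(282.5,226),.042),("purple",(392.5,223),(269,273),.09),("orange",(390.5,268),(199,279),.09),("turq",(321,293),(161,232),.09)]:
    print(n,at_z("scene",s,z).round(4),at_z("side",d,z).round(4))
E
```

```text
cone [0.5457 0.186 ] [0.5445 0.1859]
cupfloor [0.5053 0.0702] [0.5016 0.0717]
cuprim [0.5093 0.0746] [0.5007 0.0744]
purple [0.4374 0.2257] [0.4343 0.2248]
orange [0.526  0.2923] [0.5242 0.2931]
turq [0.6576 0.2436] [0.6522 0.2424]
```

```bash
python3 - <<'E'
from h import *
O=[180,0,40]
robot.move_to([.53,.14,.27],O)
pose=robot.current_tool_pos(),robot.current_eef_rot()
im=vision.grab_frame("wrist");cv2.imwrite("pics/c.png",im[:,:,::-1])
print(pose,robot.current_joint_positions(),robot.current_time_s())
for P in ([.545,.186,.09],[.545,.186,.034],[.503,.0725,.012],[.503,.0725,.042]):print(project(P,pose))
np.save("pose.npy",np.array(pose))
E
```

```text
(array([0.53045025, 0.13862697, 0.26968975]), array([1.79976959e+02, 4.38568068e-02, 3.98646206e+01])) [ 24.86976924  28.21694677 -61.69093523  83.02626471  24.7978537
  83.40103305 -86.8786278 ] 2.95
(np.float64(252.978569713874), np.float64(152.2725597513202))
(np.float64(257.11949173871824), np.float64(148.05539759014886))
(np.float64(305.01346394162914), np.float64(226.95833556617467))
(np.float64(306.9143522079908), np.float64(234.83794621550516))
```

View pics/c.png

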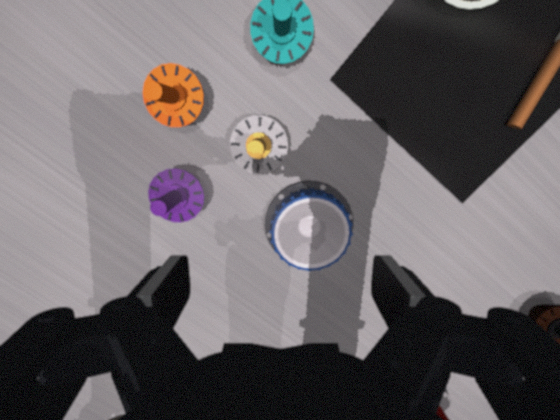

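Wrist view: spindle top at (257,147), collar and disc centre at (260,143), cup floor at (310,227), rim centre at (312,231).

```bash
python3 - <<'E'
from h import *
pose=np.load("pose.npy")
for px,z in (((257,147),.09),((260,143),.034),((310,227),.012),((312,231),.042)): print(at_z("wrist",px,z,pose).round(4))
for y in range(-180,180,20):
    q=[robot.inverse_kinematics(p,[180,0,y]) for p in ([.545,.184,.07],[.505,.07,.1])]
    print(y,[None if a is None else np.round(a).astype(int).tolist() for a in q])
E
```

```text
[0.5516 0.1862]
[0.5517 0.1871]
[0.5072 0.0674]
[0.5108 0.071 ]
-180 [[19, 46, -62, 94, 43, 67, 36], [34, 35, -62, 103, 34, 63, 50]]
-160 [[23, 53, -73, 94, 52, 74, 50], [34, 35, -62, 103, 34, 63, 70]]
-140 [[19, 46, -62, 94, 43, 67, 76], [34, 35, -62, 103, 34, 63, 90]]
-120 [[19, 46, -62, 94, 43, 67, 96], [34, 35, -62, 103, 34, 63, 110]]
-100 [[19, 46, -62, 94, 43, 67, 116], [-56, 34, 65, 106, -35, 62, -168]]
-80 [[-43, 33, 32, 97, -20, 57, -174], [-27, 22, 22, 105, -10, 55, -171]]
-60 [[-29, 30, 11, 96, -7, 55, -165], [-10, 21, 1, 105, 0, 54, -159]]
-40 [[5, 35, -37, 95, 24, 58, -169], [21, 27, -41, 103, 20, 57, -157]]
-20 [[8, 36, -41, 95, 27, 59, -151], [24, 28, -45, 103, 23, 58, -140]]
0 [[10, 38, -45, 95, 30, 60, -134], [27, 29, -50, 103, 26, 59, -122]]
20 [[13, 39, -49, 94, 33, 62, -116], [30, 31, -53, 103, 28, 60, -104]]
40 [[15, 41, -53, 94, 36, 63, -98], [32, 33, -57, 103, 31, 62, -87]]
60 [[17, 43, -57, 94, 39, 65, -81], [34, 35, -61, 103, 34, 63, -69]]
80 [[18, 45, -60, 94, 42, 66, -63], [36, 37, -64, 103, 37, 64, -51]]
100 [[20, 47, -64, 94, 45, 68, -45], [38, 40, -69, 103, 40, 67, -34]]
120 [[22, 50, -68, 94, 48, 71, -27], [39, 42, -72, 103, 43, 69, -17]]
140 [[23, 52, -72, 94, 52, 73, -9], [39, 41, -72, 103, 43, 68, 4]]
160 [[23, 52, -72, 94, 52, 73, 11], [34, 35, -62, 103, 34, 63, 30]]
```

```bash
python3 - <<'E'
from h import *
O=[180,0,40]; P=[]
for i,p in enumerate(([.508,.070,.17],[.549,.186,.19])):
    robot.line_to(p,O,velocity=.2); robot.pause(.1)
    P.append((robot.current_tool_pos(),robot.current_eef_rot()))
    im=vision.grab_frame("wrist");cv2.imwrite(f"pics/d{i}.png",im[:,:,::-1])
np.save("pose2.npy",np.array(P)); print(P,robot.current_time_s())
cv2.imwrite("pics/d.png",np.hstack([cv2.resize(cv2.imread(f"pics/d{i}.png")[60:360,80:480],None,fx=1,fy=1) for i in (0,1)]))
E
```

```text
[(array([0.50908223, 0.07176022, 0.17156765]), array([179.95508322,  -0.19734229,  40.09152671])), (array([0.54903285, 0.1839946 , 0.18955583]), array([1.79940827e+02, 1.00133359e-01, 3.98714534e+01]))] 4.7917
```

View pics/d.png

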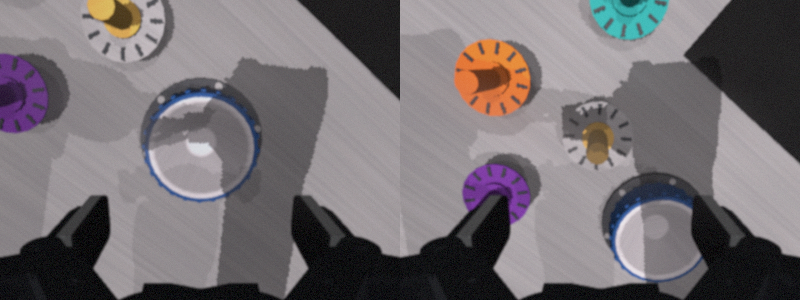

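Left crop (d0): cup rim centre at about (202,147), which is (282,207) in the full frame, and the floor at about the same column. Right crop (d1): spindle top at full-frame (277,213) and disc centre at (277,192).

```bash
python3 - <<'E'
from h import *
P=np.load("pose2.npy")
for i,px,z in ((0,(282,207),.042),(0,(282,205),.012),(1,(277,213),.09),(1,(277,192),.033),(1,(256+80,226+60),.012)): print(i,at_z("wrist",px,z,P[i]).round(4))
# cup rim by segmentation of blue ring outer contour (outer dia 100 mm near rim)
im=cv2.imread("pics/d0.png");h=cv2.cvtColor(im,cv2.COLOR_BGR2HSV)
m=cv2.inRange(h,(100,110,40),(125,255,255));m[:120]=0
ys,xs=np.nonzero(m);hull=cv2.convexHull(np.c_[xs,ys].astype(np.int32));print(cv2.minEnclosingCircle(hull),cv2.boundingRect(hull),len(xs))
E
```

```text
0 [0.5097 0.0701]
0 [0.5052 0.0661]
1 [0.5491 0.1871]
1 [0.5519 0.1901]
1 [0.508  0.0683]
((281.093505859375, 205.28846740722656), 58.097965240478516) (223, 148, 117, 114) 1010
```

```bash
python3 - <<'E'
from h import *
O=[180,0,40]
fingers.gripper_to(.6,40)
robot.line_to([.550,.187,.12],O,velocity=.15)
print(robot.line_to([.550,.187,.070],O,velocity=.07,f_stop=8))
fingers.gripper_to(0,60)
p=robot.current_tool_pos();print(p,robot.current_finger_gap(),robot.current_contact_force())
np.save("grasp.npy",p)
robot.line_to([p[0],p[1],p[2]+.07],O,velocity=.08)
print(robot.current_tool_pos(),robot.current_finger_gap(),robot.current_contact_force(),robot.current_time_s())
robot.line_to([.508,.070,p[2]+.07],O,velocity=.1); robot.pause(.2)
print(robot.current_tool_pos())
cv2.imwrite("pics/e0.png",vision.grab_frame("scene")[150:300,230:400,::-1]);cv2.imwrite("pics/e1.png",vision.grab_frame("side")[150:300,200:370,::-1])
cv2.imwrite("pics/e.png",cv2.resize(np.hstack([cv2.imread("pics/e0.png"),cv2.imread("pics/e1.png")]),None,fx=2.3,fy=2.3))
E
```

```text
False
[0.55016702 0.18742055 0.07058733] 0.19571084022533866 [-0.23964725 -0.27668168  2.47240343]
[0.54976005 0.18703892 0.13993489] 0.1890266031415268 [-0.10193735  0.30735811 -4.31134115] 8.15
[0.5080485  0.07064881 0.14064609]
```

View pics/e.png

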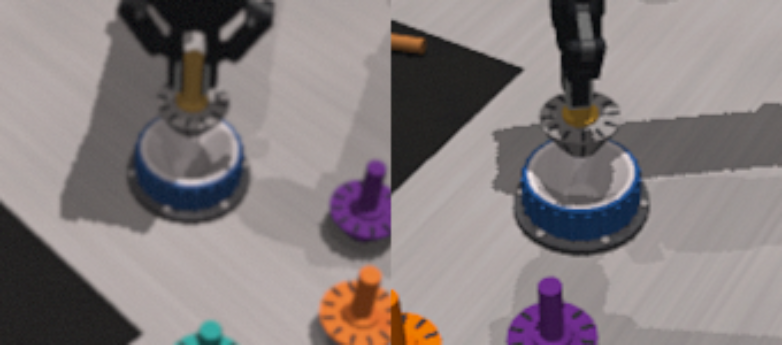

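The cone is held upright over the cup (crop: cone at (190,105), cup (190,165) in the scene view; aligned in the side view too). Lowering it now.

```bash
python3 - <<'E'
from h import *
O=[180,0,40]; z=np.load("grasp.npy")[2]+.012
robot.line_to([.508,.070,z+.02],O,velocity=.06)
print(robot.line_to([.508,.070,z-.003],O,velocity=.02,f_stop=6))
print(z,robot.current_tool_pos(),robot.current_contact_force(),robot.current_torque(),robot.current_finger_gap(),robot.current_time_s())
cv2.imwrite("pics/f0.png",vision.grab_frame("scene")[150:300,230:400,::-1]);cv2.imwrite("pics/f1.png",vision.grab_frame("side")[150:300,200:370,::-1])
cv2.imwrite("pics/f.png",cv2.resize(np.hstack([cv2.imread("pics/f0.png"),cv2.imread("pics/f1.png")]),None,fx=2.3,fy=2.3))
E
```

```text
True
0.08258733282316062 [0.50792202 0.07000439 0.0825304 ] [-0.81930746  0.17320544  5.63435525] [-0.09655345  0.07913847  0.02683476] 0.1932379150890247 11.5583
```

View pics/f.png

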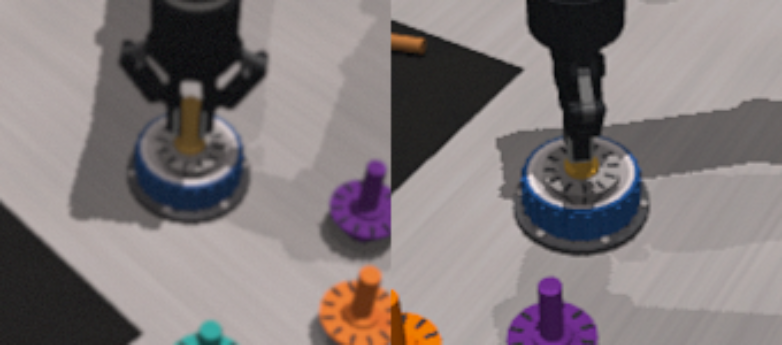

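The descent stopped at z=0.0825, exactly the expected seated height, and the pictures show the cone sitting inside the cup. Next I release it briefly, regrip and rock it.

```bash
python3 - <<'E'
from h import *
O=[180,0,40]
fingers.gripper_to(.35); robot.pause(.6); fingers.gripper_to(0,60)
c=robot.current_tool_pos(); print(c,robot.current_finger_gap(),robot.current_contact_force())
u=np.array([np.cos(np.radians(40)),np.sin(np.radians(40)),0]);d=np.cross(u,[0,0,1])
R0=R.from_euler("xyz",O,degrees=True); piv=np.array([c[0],c[1],.012])+.014*d; off=-.001*d+[0,0,.0015]
def go(t):
    r=R.from_rotvec(u*np.radians(t)); p=piv+r.apply(c-piv)+off
    robot.line_to(p,(r*R0).as_euler("xyz",degrees=True),velocity=.02)
    f=robot.current_contact_force();print(t,robot.current_tool_pos().round(4),robot.current_eef_rot().round(2),f.round(1),robot.current_torque().round(2))
for t in (0,4,8,11): go(t)
robot.pause(.3)
cv2.imwrite("pics/g0.png",vision.grab_frame("scene")[150:300,230:400,::-1]);cv2.imwrite("pics/g1.png",vision.grab_frame("side")[150:300,200:370,::-1])
cv2.imwrite("pics/g.png",cv2.resize(np.hstack([cv2.imread("pics/g0.png"),cv2.imread("pics/g1.png")]),None,fx=2.3,fy=2.3))
np.save("seat.npy",c);print(robot.current_finger_gap(),robot.current_time_s())
E
```

```text
[0.50640712 0.06904913 0.08098949] 0.193916764307585 [-0.4674328   0.10701163  1.20097726]
0 [0.5054 0.0695 0.0821] [-1.8e+02  4.0e-02  4.0e+01] [ 0.5 -1.  -2.7] [-0.06 -0.18  0.02]
4 [0.5084 0.066  0.0827] [-1.7594e+02  5.0000e-02  3.9960e+01] [-0.4  0.9 -3.3] [-0.1  -0.02 -0.03]
8 [0.5117 0.0625 0.0836] [-1.720e+02  2.000e-02  4.001e+01] [-0.3 -0.7 -4. ] [-0.19 -0.2   0.06]
11 [0.5144 0.0595 0.0837] [-1.6902e+02  1.0000e-02  3.9980e+01] [ 0.2  0.5 -3.7] [-0.25 -0.26 -0.  ]
0.19569944116069243 14.5667
```

View pics/g.png

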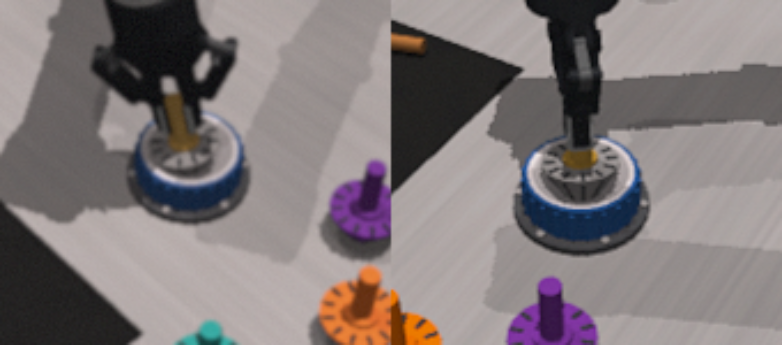

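The pictures show the burr clearly leaning (tool at 11°) inside the cup. I lower it gently until it touches the cup while leaning, then return it upright, seat it and release.

```bash
python3 - <<'E'
from h import *
O=[180,0,40]; c=np.load("seat.npy")
p=robot.current_tool_pos();rot=robot.current_eef_rot()
print(robot.line_to(p-[0,0,.003],rot,velocity=.01,f_stop=3),robot.current_tool_pos(),robot.current_eef_rot(),robot.current_contact_force())
robot.pause(.3)
q=robot.current_tool_pos()
robot.line_to(q+[0,0,.001],rot,velocity=.01)
robot.line_to([c[0],c[1],.0845],O,velocity=.02)
print(robot.line_to([c[0],c[1],.079],O,velocity=.01,f_stop=5),robot.current_tool_pos(),robot.current_contact_force())
fingers.gripper_to(.35); robot.pause(.8)
print(robot.current_tool_pos())
robot.line_to([c[0],c[1],.16],O,velocity=.06)
fingers.gripper_to(.8)
robot.line_to([.49,.045,.20],O,velocity=.1); robot.pause(.3)
pose=robot.current_tool_pos(),robot.current_eef_rot();np.save("pose3.npy",np.array(pose))
a=vision.grab_frame("wrist");s=vision.grab_frame("scene");b=vision.grab_frame("side")
cv2.imwrite("pics/w.png",a[:,:,::-1])
cv2.imwrite("pics/k.png",np.hstack([cv2.resize(i[:,:,::-1],(390,390)) for i in (s[150:280,240:370],b[165:295,215:345])]))
print(robot.current_time_s(),robot.current_contact_force())
E
```

```text
True [0.51434023 0.0598915  0.08209562] [-1.69003116e+02 -1.60917036e-02  4.00194852e+01] [-0.55483752  0.58668329  4.23791787]
True [0.5067848  0.06869844 0.08097451] [-0.27072573 -0.06665362  5.35867322]
[0.50511389 0.06805584 0.07944662]
20.9 [0.11101817 0.46933436 0.25270205]
```

View pics/k.png

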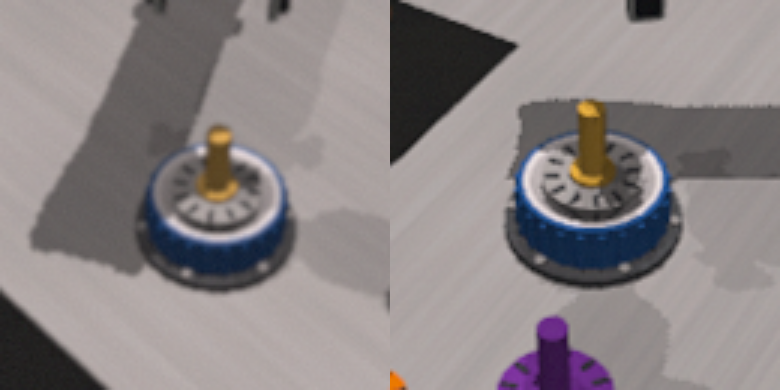

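View pics/w.png

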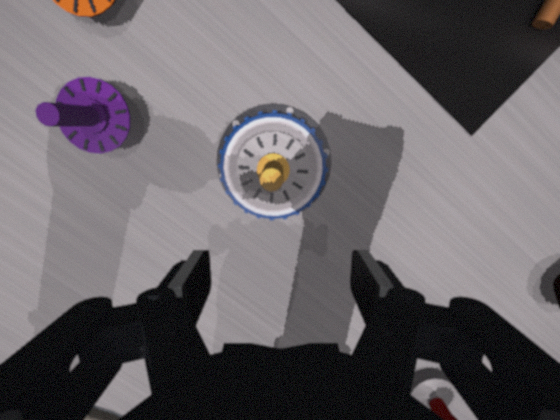

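The spindle stands in the cup, with its top at scene px (313,194), side (282.7,200.7) and wrist (270,178). A numeric check of upright and home follows.

```bash
python3 - <<'E'
from h import *
P=np.load("pose3.npy")
for n,a,b in (("scene",(313,193.5),(312.7,212)),("side",(282.7,200.5),(282.7,222)),("wrist",(270,178),(273,169))):
    print(n,at_z(n,a,.102,P).round(4),at_z(n,b,.048,P).round(4))
# triangulated top height
o1,d1=ray("scene",(313,193.5));o2,d2=ray("side",(282.7,200.5))
t=np.linalg.lstsq(np.c_[d1,-d2],o2-o1,rcond=None)[0];print(o1+d1*t[0],o2+d2*t[1])
E
```

```text
scene [0.5035 0.0674] [0.5048 0.0703]
side [0.5031 0.0687] [0.503  0.0699]
wrist [0.5078 0.0704] [0.5076 0.0691]
[0.50335018 0.06733063 0.10182784] [0.50351584 0.06798542 0.10126634]
```

The spindle top is at z≈0.1016, against 0.102 when fully home, and it stands within 1–3 mm of the point above the collar, so the burr is upright and home.

```bash
python3 -c "
from station import *
from station import workorder
print(workorder.close_job())"
```

```text
the job is handed in; nothing more can be done
None
```

The clean cone burr is back in the blue cup, upright and fully home, and I handed the job in at about 21 s of robot time.

- **Lowering in:** I gripped the burr by its brass spindle and lowered it until light contact. It stopped at a TCP height of 82.5 mm against the 82.6 mm expected when seated, and I briefly released it there.
- **Rocking:** I regripped it and leaned it to 11° by the tool's reading, inside the cup. To keep it off the wall I raised it 1–2 mm for most of the lean. I then lowered it, still leaning, until it touched the cup. There was no sign of wedging: forces stayed at or below about 5 N.
- **Leaving it:** I brought it upright, seated it again, released it and backed the gripper away.
- **Last checks:** From the camera images, the spindle top is at z of about 101.6 mm, against 102 mm when home. The spindle looks upright to within 1–3 mm over 54 mm, which is about the measurement noise. The cameras differ by about 4 mm on the cup's absolute position, which did not affect the fit.
- **Left alone:** I did not touch the worn burr, the tamper or the coloured look-alikes, though I did not re-measure their positions at the end.

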